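# Undo the hasp and open the dispensary medicine chest

## Robot

A 6-joint arm with a two-finger parallel gripper is mounted at the origin on the work surface. World frame = base frame: x ahead of the robot, y to its left, z up, the work surface at z = 0. Lengths are in m, angles in rad, forces in N, time in s.
With the tool pointing down it reaches from about 0.275 to 0.875 m from the base axis. Payload 12.5 kg.
Tool frame: the origin (TCP) lies on the centre line of the jaws, within the pads' length; the fingertips stand r.finger_overhang ahead of it and the grasp point (between the pads) lies 3 mm ahead of it (r.finger_overhang is the distance from the TCP to the fingertips, in m); z points along the fingers, y is the direction in which the jaws open and shut (so a half turn about z gives the same grasp; the last joint's range is limited). The gripper opens to 85 mm and grips with 20 to 120 N. Pads are 22 mm wide; open, the fingers measure 114 mm over their backs; the gripper's body (76 mm by 85 mm) begins 54 mm behind the grasp point. The pads swing forward as they close: fully open they stand 13 mm farther back than shut.
Start: joints at [-1.398, 0.351, 1.652, -0, 1.139, -0.085], TCP at [0.14, -0.532, 0.253] pointing down, gripper open.
Joint ranges: [-2.75, 2.75], [-0.79, 2.1], [0.01, 2.65], [-1.57, 4.71], [0.07, 3.14], [-2.87, 2.87]. Speed limits (rad/s): [2.22, 2.22, 2.79, 3.14, 3.14, 3.14].

## Interface

Orientations are given as a unit quaternion [x, y, z, w].
In Python, from cell import r, optics gives the robot as it stands. The module is installed in compiled form; this text tells all that it offers. Calls block until the motion is done:
- r.move_to(position, orientation): joint-space move of the TCP to a pose.
- r.move_linear(position, rot=None, vel=0.15): straight line of the TCP; rot=None keeps the orientation; vel is the mean speed in m/s.
- r.set_joints(angles): joint-space move.
- r.set_gripper(opening, squeeze=None): opening from 0.0 (shut) to 1.0 (fully open); squeeze is the grip in N (None keeps the last); returns when the fingers have stopped.
- r.sleep(seconds).
- r.inverse_kinematics(position, orientation): joint angles nearest the present ones, or None.
- optics.get_image(name): name is "scene" or "top"; returns a dict with "pixels" (384x512x3 uint8, red, green, blue), "depth" (384x512 float32, m along the optical axis (not along the pixel's ray), 0 where there is no reading), "fx", "fy", "cx", "cy" (pixels), "camera_from_world" (4x4, takes a point from world to camera coordinates). Camera axes: x right, y down, z forward; pixel columns grow to the right and rows downward; lengths in m; the calibration is good to about 2 mm. A picture is of the moment at which its call begins.
A pose or a line that the arm cannot do raises r.PlanningError and nothing moves.
- r.hand_in(): hands the job in, once; it reports no verdict.
Readings, each from a call of its own:
- r.current_t(): time.
- r.current_q(): joint angles.
- r.current_qvel(): joint speeds.
- r.current_effort(): joint torques, N m.
- r.current_tool_pos(): TCP position.
- r.current_ee_rot(): TCP orientation.
- r.current_contact_force(): force on the tool from outside, world axes, zero at the start.
- r.current_torque(): the same for the moment, N m.
- r.current_opening(): opening from 0.0 (shut) to 1.0 (fully open).
Only numpy, scipy, OpenCV 4.12 (cv2) and the standard library are available. Lean on these libraries where they do the work, as an engineer would, in place of code of your own. Each camera call takes 0.05 s, during which the arm holds its last target. There are 200 camera calls.

## Task

Open the medicine chest on the dispensary counter: turn its red staple bar clockwise until it lies in line with the slot of the steel hasp, flip the hasp off the staple and swing it right over to the front so that it hangs clear, and only then raise the green lid by a handle until it stands about upright. Leave it open and let go, without disturbing the bottle, jar, mortar and carton around it.

Things in the scene. Friction and masses are not known exactly. Their poses are not given: they have to be found in the camera images.
- chest: White metal chest fixed to the counter, 220 mm deep (x), 340 wide (y), flat top 130 high. Origin: centre of its underside; +x points to its back (lid hinge, away from the robot), +y to its left. The top's front 30 mm (x -110 to -80) is a fixed deck; behind it lies the green lid, 190 deep, 10 thick, hinged at the back edge. Hasp on the middle (y 0), two steel lid handles at y +-115. Yaw within 0.3 rad.
- staple (a joint): Turn of the red staple bar on the lid: 0 = crosswise (along the chest's y), trapping the hasp; grows clockwise seen from above; 1.57 (stop) = along the chest's x, in line with the hasp's slot. Starts between 0.15 and 0.65. The hasp lifts off only above about 1.3. Friction 0.05 Nm.
- staple_bar (a point): Point on the red staple bar's vertical turning axis, 40 mm above the lid's top, 10 mm below the bar's top; chest x -60, y 0, z 170 when the lid is shut. The bar, 52 mm long, 12 thick, 34 tall (16 to 50 above the lid) on a thin round stem, stands up through the hasp's slot. Axes turn with it: y along its 52 mm length (when the joint is 0, the chest's y), x across its 12 mm.
- hasp (a joint): Swing of the steel hasp about its hinge at the chest's front edge: 0 = flat over the lid, the staple through its slot; 1.57 upright; 3.14 level towards the robot; 4.45 (stop) hanging in front of the chest. Starts at 0. Nearly free (lightly damped), 140 g: let go past upright it falls by itself to 4.45 in about a second, before upright it falls back.
- hasp_pull (a point): Centre of the black round pull across the hasp's free end: a roll 44 mm long (along the chest's y), 20 in diameter, flat ends that can be pinched. Hasp shut: chest x -7, y 0, 18 mm above the lid's top (underside 8 mm above). The strap is 118 mm long, 52 wide, 5 thick, its middle plane 10 mm above the lid, slot 28 wide, 70 long.
- hasp_hinge (a point): Middle of the hasp's hinge axis, which runs along the chest's y; at chest x -115, y 0, z 140 mm. The pull's centre is 108 mm out along the strap and 8 mm above the strap's middle plane.
- lid (a joint): Opening of the green lid: 0 = shut, 1.57 = upright, 1.75 = stop. Starts at 0. A stiff hinge (friction 0.65 Nm, lid about 0.45 kg) keeps it where it is left; raising it takes about 8 N at a handle.
- lid_hinge (a point): Middle of the lid's hinge axis, which runs along the chest's y; at chest x +110, y 0, z 120 mm.
- handle_left (a point): Middle of the left (+y) lid handle's bar: round steel, 12 mm thick, 90 mm long along the chest's y, with a post at each end, its middle 45 mm above the lid's top; 160 mm from the lid hinge and 55 mm above it (chest x -50, y +115, z 175 mm when shut).
- handle_right (a point): Middle of the right (-y) lid handle's bar, the same as the left one, at chest y -115. Either handle may be used.
- amber_bottle: Bystander: amber glass bottle, 64 mm across, 135 mm tall, standing. Origin: centre of its underside.
- white_jar: Bystander: white jar with green cap, 72 mm across, 85 mm tall, standing. Origin: centre of its underside.
- mortar: Bystander: pale stone mortar, 100 mm across, 65 mm tall, its wooden pestle (one piece with it) leaning out to 115 mm. Origin: centre of its underside.
- carton: Bystander: medicine carton, 60 x 85 x 70 mm tall, white with an orange band. Origin: centre of its underside.

How it is judged:
On the way, in this order (a step that is already met when the one before it is completed fails the run):
1. the staple bar is turned in line with the slot, hasp and lid still down (value of joint staple above 1.2 rad and value of joint hasp below 0.15 rad and value of joint lid below 0.08 rad), for 0.1 s.
2. the hasp is swung over to the front and hangs clear, the lid still shut (value of joint hasp above 3.3 rad and value of joint lid below 0.08 rad), for 0.2 s.
At the end, for the whole second after the job is handed in: The lid stands open at more than 1.2 rad (about 70 degrees) and is at rest; the hasp hangs in front of the chest (more than 3.3 rad from shut) (value of joint lid above 1.2 rad and value of joint hasp above 3.3 rad and velocity of joint lid between -0.1 and 0.1 rad/s); the robot touches nothing.
It fails at once if the lid is raised (over 0.12 rad) while the hasp is not yet swung over (under 2 rad) (value of joint lid above 0.12 rad and value of joint hasp below 2 rad).
It fails at once if a bystander is moved by more than 30 mm (distance of any of amber_bottle, white_jar, mortar, carton from where it was at the start of the episode above 0.03 m).
It also fails if it takes over 69 s, if anything falls off the work surface, if the arm or the gripper's body presses on something with over 40 N, if the wrist force passes 120 N, or if a joint passes its speed limit or range.

## Working session

There is one attempt and no reset: what is moved stays moved. The work goes in short steps, each a Python script; the robot and the scene stay as the last script left them, time stands still between calls to the robot, and variables do not carry over. Pictures are saved under pics/ and viewed, about 8 in all and at most 12, crops included, and the job is handed in when it is done.

```bash
mkdir -p pics; ls; cat > h.py <<'E'
import numpy as np, cv2
from cell import r, optics
from scipy.spatial.transform import Rotation as R
def cloud(im):
    d=im["depth"]; v,u=np.indices(d.shape)
    p=np.stack([(u-im["cx"])/im["fx"]*d,(v-im["cy"])/im["fy"]*d,d,np.ones_like(d)],-1)
    return (p@np.linalg.inv(im["camera_from_world"]).T)[...,:3]
def save(n,im): cv2.imwrite(f"pics/{n}.png",im["pixels"][...,::-1])
E
python3 - <<'E'
from h import *
print(r.finger_overhang, r.current_t(), r.current_tool_pos(), r.current_ee_rot())
a=optics.get_image("scene");b=optics.get_image("top")
for n,i in(("s",a),("t",b)):
    np.savez(""+n,**i); print(n,i["fx"],i["cx"],i["cy"],np.linalg.inv(i["camera_from_world"]).round(3).tolist())
cv2.imwrite("pics/both.png",cv2.resize(np.vstack([a["pixels"],b["pixels"]])[...,::-1],None,fx=.78,fy=.78))
E
```

```text
pics
0.022 0.0 [ 0.14019346 -0.53149591  0.25274798] [ 9.91699650e-01  1.28574651e-01 -4.93219604e-05 -6.00730028e-04]
s 437.2089239579534 257.7941811343225 190.72139818941153 [[-0.074, 0.782, -0.619, 1.464], [0.997, 0.053, -0.051, 0.087], [-0.007, -0.621, -0.784, 1.26], [0.0, 0.0, 0.0, 1.0]]
t 389.1185736658077 257.4163084407222 190.3020734267491 [[-0.015, -0.988, 0.151, 0.385], [-1.0, 0.018, 0.021, -0.003], [-0.023, -0.15, -0.988, 1.291], [0.0, 0.0, 0.0, 1.0]]
```

View pics/both.png

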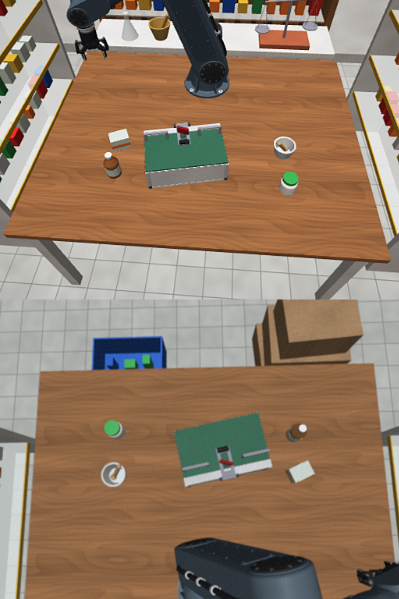

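```bash
cat > loc.py <<'E'
from h import *
for n in "ts":
    im=dict(np.load(n+".npz")); P=cloud(im); hsv=cv2.cvtColor(im["pixels"],cv2.COLOR_RGB2HSV)
    H,S,V=hsv[...,0],hsv[...,1],hsv[...,2]
    m=((H>60)&(H<95)&(S>90)&(np.hypot(P[...,0]-.5,P[...,1])<.32)).astype(np.uint8)
    nb,l,st,_=cv2.connectedComponentsWithStats(m); k=1+st[1:,4].argmax(); m=l==k
    Z=np.median(P[m][:,2])
    # rays onto lid plane z=.13
    T=np.linalg.inv(im["camera_from_world"]); 
    def ray(u,v,z):
        d=T[:3,:3]@np.array([(u-im["cx"])/im["fx"],(v-im["cy"])/im["fy"],1]); return T[:3,3]+d*(z-T[2,3])/d[2]
    vs,us=np.nonzero(m); Q=np.array([ray(u,v,.13)[:2] for u,v in zip(us,vs)])
    rc=cv2.minAreaRect((Q*1000).astype(np.float32)); print(n,"lid z",Z,rc,st[k])
    # white/any top at .13 region
    red=((H<8)|(H>172))&(S>150)&(V>70)&(np.hypot(P[...,0]-.45,P[...,1])<.25)&(P[...,2]>.12)
    q=P[red]; print("red",red.sum(),q.mean(0),q.min(0),q.max(0))
    vs,us=np.nonzero(red); Q=np.array([ray(u,v,.18)[:2] for u,v in zip(us,vs)])
    print(cv2.minAreaRect((Q*1000).astype(np.float32)), us.mean(),vs.mean())
    # tall things around on table
    o=((P[...,2]>.03)&(P[...,2]<.25)&(P[...,0]>.2)&(P[...,0]<.9)&(abs(P[...,1])<.6)).astype(np.uint8)
    nb,l,st,c=cv2.connectedComponentsWithStats(o)
    for i in range(1,nb):
        if st[i,4]>60: q=P[l==i]; print(st[i,:5],q.min(0).round(3),q.max(0).round(3))
a=np.load("t.npz")["pixels"][190:370,190:390]; b=np.load("s.npz")["pixels"][140:250,170:310]
cv2.imwrite("pics/c.png",np.vstack([cv2.resize(a,(600,330))[...,::-1],cv2.resize(b,(600,270),)[...,::-1]])[:600])
E
python3 loc.py
```

```text
t lid z 0.1294564705387936 ((574.6572875976562, -56.68769836425781), (181.6663055419922, 334.4642028808594), 11.652266502380371) [ 224  146  121   82 5638]
red 63 [ 0.50025706 -0.07153003  0.17913395] [ 0.49228379 -0.09493753  0.17472214] [ 0.51026917 -0.04922477  0.18174988]
((500.125732421875, -71.68609619140625), (47.00627517700195, 11.077230453491211), 72.93302154541016) 289.8095238095238 208.38095238095238
[ 222  145  127   96 8278] [ 0.415 -0.248  0.03 ] [0.701 0.13  0.186]
[134 155  25  24 453] [0.625 0.351 0.03 ] [0.693 0.417 0.091]
[369 159  24  23 424] [ 0.599 -0.4    0.032] [ 0.662 -0.34   0.139]
[367 206  37  30 605] [ 0.425 -0.428  0.03 ] [ 0.514 -0.326  0.077]
[130 209  32  31 527] [0.423 0.333 0.03 ] [0.519 0.429 0.117]
s lid z 0.13042908847999612 ((577.5103759765625, -56.5401611328125), (190.2256622314453, 336.64544677734375), 11.705875396728516) [ 185  165  107   56 4216]
red 112 [ 0.50630253 -0.07071088  0.16872175] [ 0.49659481 -0.09507219  0.14507439] [ 0.51554864 -0.04772132  0.18489706]
((516.3406982421875, -69.94278717041016), (56.33130645751953, 33.587764739990234), 78.97702026367188) 234.09821428571428 166.70535714285714
[252  94  40  14 348] [ 0.213 -0.032  0.188] [0.245 0.107 0.25 ]
[ 184  157  109   81 7218] [ 0.419 -0.248  0.03 ] [0.707 0.13  0.186]
[139 165  28  25 478] [ 0.427 -0.427  0.03 ] [ 0.517 -0.327  0.076]
[351 175  28  27 516] [0.422 0.333 0.03 ] [0.522 0.428 0.117]
[132 195  23  30 466] [ 0.607 -0.403  0.03 ] [ 0.668 -0.34   0.142]
[358 220  25  27 493] [0.63  0.35  0.031] [0.701 0.422 0.092]
```

View pics/c.png

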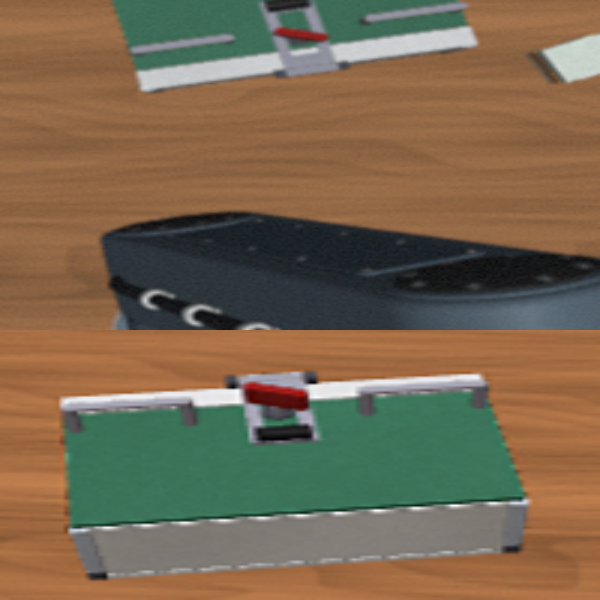

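The views agree on a chest yaw of about 0.204 rad. The red bar (top view, pixel 290,208) lies at about 73° in the world frame, which puts the staple at about 0.50 rad. Next I check this against the handles and the pull, and check that the planned poses are reachable.

```bash
cat >> h.py <<'E'
YAW=0.204; O=np.array([.5615,-.0596,0.])   # chest origin
Rc=R.from_euler('z',YAW)
def W(x,y,z): return O+Rc.apply([x,y,z])
def tool(jaw,tilt=0.,flip=0):
    """tool down, jaw dir at chest angle jaw; tilt>0 tips the fingers forward (+x chest)"""
    b=R.from_matrix(np.array([[0,1,0],[1,0,0],[0,0,-1.]]))  # tool y=+x, x=+y, z=-z
    return (Rc*R.from_euler('y',-tilt)*R.from_euler('z',jaw+np.pi*flip)*b).as_quat()
def hasp_pull(th,off=8e-3):
    return np.array([-.115+.108*np.cos(th)-off*np.sin(th),0,.140+.108*np.sin(th)+off*np.cos(th)])
def handle(th,y):
    return np.array([.110-.160*np.cos(th)+.055*np.sin(th),y,.120+.160*np.sin(th)+.055*np.cos(th)])
def zdir(q): return R.from_quat(q).apply([0,0,1])
E
python3 - <<'E'
from h import *
for n in "ts":
    im=dict(np.load(n+".npz")); P=cloud(im); C=Rc.inv().apply((P-O).reshape(-1,3)).reshape(P.shape)
    hsv=cv2.cvtColor(im["pixels"],cv2.COLOR_RGB2HSV)
    for s in(1,-1):
        m=(C[...,2]>.168)&(C[...,2]<.19)&(abs(C[...,0]+.05)<.03)&(abs(C[...,1]-s*.115)<.06)
        q=C[m]; print(n,"handle",s,m.sum(),q.mean(0).round(4),np.polyfit(q[:,1],q[:,0],1))
    m=(hsv[...,2]<60)&(abs(C[...,0]+.007)<.025)&(abs(C[...,1])<.04)&(C[...,2]>.14)
    q=C[m]; print("pull",m.sum(),q.mean(0),q.min(0),q.max(0))
    m=(hsv[...,1]>150)&((hsv[...,0]<8)|(hsv[...,0]>172))&(abs(C[...,0]+.06)<.05)&(abs(C[...,1])<.05)&(C[...,2]>.17)
    q=C[m]; print("bar",q.mean(0),np.degrees(np.arctan2(*np.linalg.svd(q[:,:2]-q[:,:2].mean(0))[2][0][::-1])))
def ik(name,p,q): 
    s=r.inverse_kinematics(p,q); print(name,None if s is None else np.round(s,2))
a=np.radians(-17.1)-YAW
for f in(0,1):
    for j in(a,a-1.07): ik(f"staple{f}",W(-.06,0,.174),tool(j,0,f))
    for y in(.115,-.115):
        for th in(0,.7,1.45): ik(f"lid{f}{y}{th}",W(*handle(th,y))+[0,0,.003],tool(0,0,f))
    for th in(0,.5,1,1.4,1.8): 
        q=tool(np.pi/2,th-.35,f); ik(f"hasp{f}{th}",W(*hasp_pull(th))-.02*zdir(q),q)
E
```

```text
t handle 1 144 [-0.0524  0.1149  0.179 ] [-0.00038419 -0.0523455 ]
t handle -1 148 [-0.0527 -0.1147  0.1788] [ 0.00120444 -0.05255598]
pull 76 [-9.05889257e-03  7.80302655e-05  1.55565299e-01] [-0.01707251 -0.01928998  0.14634953] [-1.81772875e-05  1.99750226e-02  1.60520231e-01]
bar [-0.06238989  0.00072444  0.17913395] -116.4766902847274
s handle 1 118 [-0.049   0.1131  0.1784] [-0.00589844 -0.04836679]
s handle -1 116 [-0.0491 -0.1158  0.1785] [-0.00062739 -0.04916826]
pull 68 [-0.00369381  0.00034526  0.15421901] [-0.01561702 -0.01963856  0.14091373] [0.00387543 0.02036505 0.16205284]
bar [-0.05716871 -0.00037776  0.17746128] 63.72967708019739
staple0 [-0.23  0.38  1.84 -0.    0.93  0.06]
staple0 [-0.23  0.38  1.84 -0.    0.93  1.13]
lid00.1150 [-0.01  0.34  1.87 -0.    0.92 -0.21]
lid00.1150.7 [ 0.02  0.36  1.6  -0.    1.18 -0.18]
lid00.1151.45 [ 0.05  0.58  1.22 -0.    1.35 -0.15]
lid0-0.1150 [-0.41  0.47  1.68 -0.    0.99 -0.61]
lid0-0.1150.7 [-0.34  0.48  1.41 -0.    1.24 -0.55]
lid0-0.1151.45 [-0.26  0.69  1.02 -0.    1.43 -0.46]
hasp00 [-0.14  0.63  1.48 -0.12  1.37 -1.87]
hasp00.5 [-0.24  0.31  1.81  0.08  0.89 -2.06]
hasp01 [-0.43  0.07  2.16  0.82  0.51 -2.85]
hasp01.4 [-0.67  0.04  2.42  1.75  0.74  2.36]
hasp01.8 [-0.94  0.37  2.6   1.97  1.38  1.73]
staple1 None
staple1 [-0.23  0.38  1.84 -0.    0.93 -2.01]
lid10.1150 None
lid10.1150.7 None
lid10.1151.45 None
lid1-0.1150 [-0.41  0.47  1.68 -0.    0.99  2.53]
lid1-0.1150.7 [-0.34  0.48  1.41 -0.    1.24  2.59]
lid1-0.1151.45 [-0.26  0.69  1.02 -0.    1.43  2.68]
hasp10 [-0.14  0.63  1.48 -0.12  1.37  1.27]
hasp10.5 [-0.24  0.31  1.81  0.08  0.89  1.08]
hasp11 [-0.43  0.07  2.16  0.82  0.51  0.29]
hasp11.4 [-0.67  0.04  2.42  1.75  0.74 -0.78]
hasp11.8 [-0.94  0.37  2.6   1.97  1.38 -1.41]
```

```bash
python3 - <<'E'
from h import *
a=np.radians(-26.4)
q=tool(a)
r.move_to(W(-.06,0,.27),q)
r.set_gripper(.5,30)
r.move_linear(W(-.06,0,.175),vel=.1)
print(r.current_contact_force())
r.set_gripper(0,40); print("open",r.current_opening(),r.current_contact_force())
j=np.array(r.current_q()); print(j)
for d in np.linspace(0,1.09,8)[1:]:
    k=j.copy();k[5]+=d; r.set_joints(k); print(round(d,2),np.round(r.current_contact_force(),1),np.round(r.current_torque(),2))
r.set_gripper(.5); r.move_linear(W(-.06,0,.30),vel=.2)
print(r.current_t())
r.move_to(W(.03,0,.30),tool(np.pi/2,-.5,1))
for n in("top","scene"):
    im=optics.get_image(n); np.savez(n[0],**im); P=cloud(im); C=Rc.inv().apply((P-O).reshape(-1,3)).reshape(P.shape); hsv=cv2.cvtColor(im["pixels"],cv2.COLOR_RGB2HSV)
    m=(hsv[...,1]>150)&((hsv[...,0]<8)|(hsv[...,0]>172))&(abs(C[...,0]+.06)<.05)&(abs(C[...,1])<.05)&(C[...,2]>.17)
    q=C[m]; print("bar",len(q),q.mean(0),np.degrees(np.arctan2(*np.linalg.svd(q[:,:2]-q[:,:2].mean(0))[2][0][::-1]))) if len(q)>5 else 0
cv2.imwrite("pics/d.png",np.hstack([np.load("t.npz")["pixels"][130:280,190:390],np.load("s.npz")["pixels"][110:260,140:340]])[...,::-1].repeat(2,0).repeat(2,1))
print(r.current_t())
def ik(p,q): 
    s=r.inverse_kinematics(p,q); print(None if s is None else np.round(s,2))
for f in(0,1):
  for th in(0,.5,1,1.4,1.8): 
    q=tool(np.pi/2,th-.5,f); ik(W(*hasp_pull(th))-.02*zdir(q),q)
E
```

```text
[-0.11464111  0.49840407  0.1314137 ]
open 0.13481884758262064 [-9.37211041  2.17583471 11.07709559]
[-2.33354721e-01  3.74300641e-01  1.83576657e+00  1.46988192e-05
  9.34212371e-01  2.33512783e-02]
0.16 [-1.3 -0.3  3.3] [-0.07  0.06 -0.05]
0.31 [-0.9 -1.2  1.6] [-0.25 -0.14 -0.  ]
0.47 [ 0.2 -3.8  0.6] [-0.63 -0.45 -0.05]
0.62 [ 2.4 -5.2  0.8] [-0.93 -0.6  -0.04]
0.78 [ 2.2 -5.3 -0.3] [-1.18 -0.72 -0.06]
0.93 [ 2.9 -7.7  0.1] [-1.44 -0.68  0.  ]
1.09 [ 4.2 -7.6 -1.4] [-1.72 -0.76 -0.05]
7.275
bar 26 [-0.04792987 -0.000684    0.17915927] 2.950536313470618
8.0
[-0.12  0.71  1.38 -0.15  1.53 -1.85]
[-0.21  0.37  1.71 -0.    1.06 -1.98]
[-0.37  0.09  2.07  0.48  0.6  -2.5 ]
[-0.61 -0.01  2.35  1.45  0.61  2.71]
[-0.91  0.2   2.58  1.91  1.16  1.93]
[-0.12  0.71  1.38 -0.15  1.53  1.29]
[-0.21  0.37  1.71 -0.    1.06  1.16]
[-0.37  0.09  2.07  0.48  0.6   0.65]
[-0.61 -0.01  2.35  1.45  0.61 -0.43]
[-0.91  0.2   2.58  1.91  1.16 -1.21]
```

View pics/d.png

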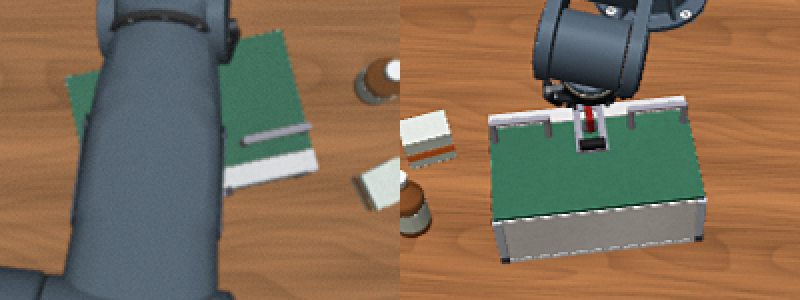

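```bash
python3 - <<'E'
from h import *
p=r.current_tool_pos(); print(p,Rc.inv().apply(p-O),Rc.inv().apply(zdir(r.current_ee_rot())),r.current_q(),r.current_t())
im=optics.get_image("scene");cv2.imwrite("pics/e.png",cv2.resize(im["pixels"][20:240,120:380],None,fx=2,fy=2)[...,::-1])
E
```

```text
[ 0.59022691 -0.05388683  0.30001719] [ 2.92886478e-02 -2.25022346e-04  3.00017187e-01] [-4.78863366e-01  4.07726674e-04 -8.77889350e-01] [-0.10919695  0.62818077  1.17328745 -0.15228202  1.81616159  1.25670345] 8.0
```

View pics/e.png

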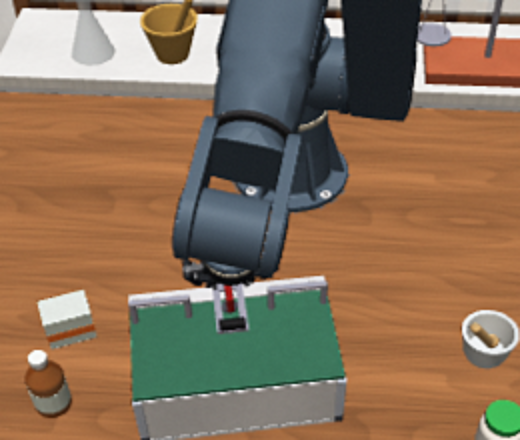

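The wrist hides the gripper, but the numbers match the commanded pose. The bar is red in line with the slot at (228,297), and the pull is at (231,323). Next I pinch the pull.

```bash
python3 - <<'E'
from h import *
q=tool(np.pi/2,-.5,1); c=W(*hasp_pull(0))
r.set_gripper(.72,40)
r.move_linear(c-.07*zdir(q),q,vel=.2)
r.move_linear(c-.030*zdir(q),vel=.1)
f0=np.array(r.current_contact_force())
for d in(.026,.023,.020):
    r.move_linear(c-d*zdir(q),vel=.05); f=np.array(r.current_contact_force())-f0; print(d,f.round(1))
    if abs(f[2])>4: break
r.set_gripper(0); print(r.current_opening()*85,np.round(r.current_contact_force(),1),r.current_t())
E
```

```text
0.026 [-0.9  0.6 -0.9]
0.023 [ 0.1 -0.2 -0.6]
0.02 [-0.4  0.5 -0.7]
42.476442949305486 [ 3.3 -4.1  3.3] 10.5833
```

It is gripping the roll, not the strap (about 43 mm between the pads). Next I swing it.

```bash
python3 - <<'E'
from h import *
for th in list(np.arange(.12,1.8,.12))+[1.8]:
    q=tool(np.pi/2,th-.5,1); r.move_linear(W(*hasp_pull(th))-.020*zdir(q),q,vel=.1)
    f=np.array(r.current_contact_force()); print(round(th,2),f.round(1),round(r.current_opening()*85,1),round(r.current_t(),1))
    if np.linalg.norm(f)>40 or r.current_opening()*85<35: print("STOP");break
im=optics.get_image("scene");cv2.imwrite("pics/f.png",cv2.resize(im["pixels"][20:240,120:380],None,fx=2,fy=2)[...,::-1])
E
```

```text
0.12 [ 4.6 -5.2 -0.3] 42.4 10.9
0.24 [ 4.6 -5.3  0.9] 42.4 11.2
0.36 [ 5.  -5.3  0.2] 42.3 11.5
0.48 [ 3.7 -5.3  1.5] 42.4 11.8
0.6 [ 4.5 -4.7  1.6] 42.2 12.0
0.72 [ 3.6 -4.8  3.3] 42.5 12.3
0.84 [ 4.  -3.5  4.6] 42.3 12.6
0.96 [ 3.4 -3.1  6.1] 42.7 12.9
1.08 [ 2.7 -1.6  8.6] 42.1 13.3
1.2 [ 3.  -1.4  9.7] 42.6 13.7
1.32 [ 1.5 -0.3 12.7] 42.2 14.2
1.44 [-1.  -0.1 16.7] 42.6 14.6
1.56 [-3.   0.9 21.3] 42.3 15.0
1.68 [-8.1  1.7 25.9] 42.3 15.3
1.8 [-9.9 -2.  17.4] 42.6 15.6
1.8 [-6.5 -2.6 12.3] 42.4 15.8
```

View pics/f.png

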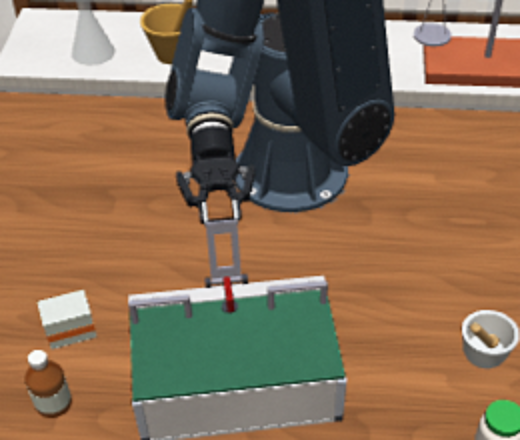

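The hasp is past upright and held by the pull at (222,210). I release it and move up.

```bash
python3 - <<'E'
from h import *
r.set_gripper(1.0)
p=np.array(r.current_tool_pos())
r.move_linear(p+Rc.apply([-.03,0,.14]),vel=.3)
print(r.current_contact_force(),r.current_t())
r.sleep(1.0)
im=optics.get_image("scene");cv2.imwrite("pics/g.png",cv2.resize(im["pixels"][20:240,120:380],None,fx=2,fy=2)[...,::-1])
P=cloud(im);C=Rc.inv().apply((P-O).reshape(-1,3)).reshape(P.shape)
m=(C[...,2]>.14)&(C[...,2]<.27)&(abs(C[...,1])<.05)&(C[...,0]<-.09)&(C[...,0]>-.25);print("hasp points above deck",m.sum())
E
```

```text
[-0.4422891   0.06643985 -0.51661421] 17.25
hasp points above deck 57
```

View pics/g.png

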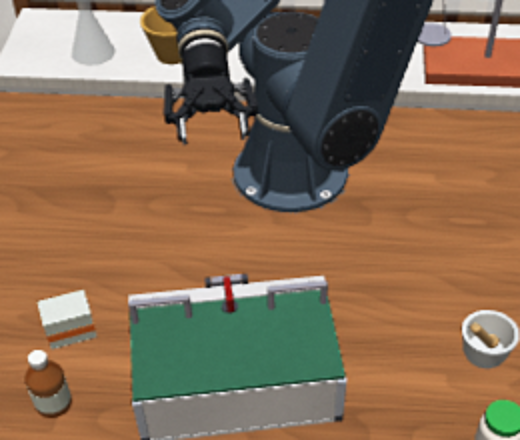

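The hasp now hangs in front of the chest; only its hinge shows at (226,280). Next I raise the lid by the left handle.

```bash
python3 - <<'E'
from h import *
q=tool(0); Y=.115; up=np.array([0,0,.002])
r.move_to(W(-.05,Y,.34),q); r.set_gripper(.45,35)
r.move_linear(W(*handle(0,Y))+up,vel=.15); print(r.current_contact_force())
r.set_gripper(0); print(r.current_opening()*85)
for th in list(np.arange(.1,1.46,.1))+[1.48]:
    r.move_linear(W(*handle(th,Y))+up,vel=.1)
    f=np.array(r.current_contact_force()); print(round(th,2),f.round(1),round(r.current_opening()*85,1),round(r.current_t(),1))
    if np.linalg.norm(f)>50 or r.current_opening()*85<8: print("STOP");break
im=optics.get_image("scene");cv2.imwrite("pics/i.png",cv2.resize(im["pixels"][20:240,120:380],None,fx=2,fy=2)[...,::-1])
E
```

```text
[ 0.47763956 -0.72882113 -0.37598088]
10.75266363904285
0.1 [-13.3  -4.4   7.1] 11.1 22.1
0.2 [-17.   -5.1  10.7] 10.8 22.4
0.3 [-20.5  -5.7  14.9] 10.8 22.7
0.4 [-24.5  -5.8  22.7] 10.4 23.0
0.5 [-27.2  -5.1  28.9] 10.6 23.3
0.6 [-23.9  -2.8  31.2] 10.5 23.7
0.7 [-15.9  -1.   28.7] 10.9 24.0
0.8 [-8.2 -1.2 19.4] 11.0 24.3
0.9 [-4.2 -0.6 15. ] 10.9 24.6
1.0 [0.2 0.2 8.9] 10.6 24.9
1.1 [ 1.2 -0.4  5.8] 10.7 25.2
1.2 [ 1.7 -0.2  6.2] 10.7 25.6
1.3 [ 3.7 -0.4  3.4] 10.6 25.9
1.4 [3.4 0.1 4.3] 10.6 26.2
1.48 [ 5.3 -0.3  4.4] 10.4 26.5
```

View pics/i.png

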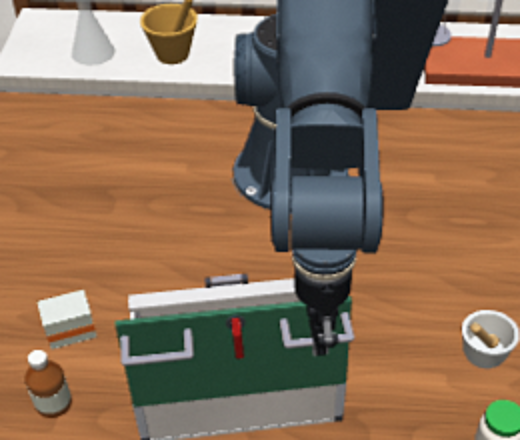

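The lid is upright with its handle bar in the jaws at (322,335). I release with a small opening, withdraw and check.

```bash
python3 - <<'E'
from h import *
r.set_gripper(.33); print(r.current_contact_force(), r.current_opening())
p=np.array(r.current_tool_pos())
r.move_linear(p+[0,0,.15],vel=.12); print(r.current_contact_force())
r.move_linear(p+Rc.apply([-.25,.10,.20]),vel=.25)
r.sleep(.5)
ims={n:optics.get_image(n) for n in("scene","top")}
im=ims["scene"];P=cloud(im);C=Rc.inv().apply((P-O).reshape(-1,3)).reshape(P.shape);hsv=cv2.cvtColor(im["pixels"],cv2.COLOR_RGB2HSV)
m=(hsv[...,0]>60)&(hsv[...,0]<95)&(hsv[...,1]>90)&(abs(C[...,1])<.16)&(C[...,2]>.14)&(C[...,2]<.31)&(abs(C[...,0])<.16)
s=np.polyfit(C[m][:,2],C[m][:,0],1)[0]; print("lid angle",np.pi/2+np.arctan(s),m.sum())
for n,i in ims.items():
    P=cloud(i); o=((P[...,2]>.03)&(P[...,2]<.25)&(P[...,0]>.2)&(P[...,0]<.9)&(abs(P[...,1])<.6)).astype(np.uint8)
    nb,l,st,c=cv2.connectedComponentsWithStats(o)
    for k in range(1,nb):
        if st[k,4]>60: q=P[l==k]; print(n,q.min(0).round(3),q.max(0).round(3))
print(r.current_contact_force(),r.current_t())
cv2.imwrite("pics/j.png",np.hstack([ims[n]["pixels"][60:300,100:480] for n in("scene","top")])[...,::-1])
E
```

```text
[-0.28364793  0.13483291  0.42277163] 0.3298030496829024
[-0.30516674  0.26743572 -0.17702901]
lid angle 1.4924352779097374 3602
scene [ 0.416 -0.249  0.072] [0.526 0.089 0.152]
scene [ 0.429 -0.427  0.03 ] [ 0.518 -0.327  0.079]
scene [0.419 0.333 0.03 ] [0.522 0.429 0.119]
scene [ 0.631 -0.207  0.03 ] [0.711 0.13  0.25 ]
scene [ 0.681 -0.194  0.239] [ 0.7   -0.115  0.25 ]
scene [ 0.608 -0.403  0.03 ] [ 0.668 -0.34   0.142]
scene [0.632 0.351 0.03 ] [0.7   0.421 0.093]
top [ 0.411 -0.248  0.03 ] [0.701 0.13  0.25 ]
top [0.625 0.35  0.03 ] [0.694 0.417 0.091]
top [ 0.599 -0.4    0.031] [ 0.662 -0.34   0.139]
top [ 0.546 -0.201  0.03 ] [ 0.659 -0.146  0.085]
top [ 0.536 -0.152  0.031] [ 0.647 -0.097  0.089]
top [ 0.52  -0.023  0.034] [0.631 0.029 0.087]
top [0.508 0.035 0.034] [0.621 0.09  0.09 ]
top [ 0.522 -0.08   0.033] [ 0.555 -0.048  0.092]
top [ 0.425 -0.429  0.031] [ 0.513 -0.327  0.077]
[ 0.11902415 -0.37927768 -0.32880627] 30.0833
```

View pics/j.png

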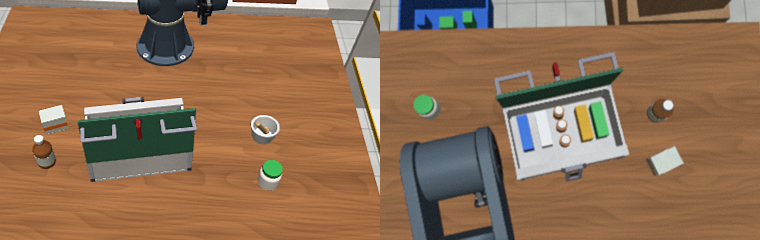

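The lid is open at about 1.49 rad, the hasp hangs at the front (573,172), the bystanders are where they were and the arm is clear. I hand in.

```bash
python3 -c "
from h import *
r.hand_in(); print(r.current_t())"
```

```text
the job is handed in; nothing more can be done
the job is handed in; nothing more can be done
```

The chest is open and the job is handed in after about 30 s of the 69 s allowed; the hand-in reports no verdict.

I gripped the staple bar and turned it about 1.09 rad clockwise. I then pinched the hasp by its pull, swung it past upright and let it fall to the front. Last, I raised the lid by the left handle, let go and withdrew.

What the checks showed:
- **Staple:** the camera put the bar within about 3° of the slot line before I lifted the hasp.
- **Hasp:** both cameras show it hanging in front of the chest. Its angle was judged by eye, not measured.
- **Lid:** it measured about 1.49 rad open after release.
- **Bystanders:** the bottle, jar, mortar and carton were where they started, to within a few mm. The mortar was out of the final top view, so it was checked in the scene view only.
- **Contact:** the tool force after withdrawing was under 1 N. The highest reading between moves was about 40 N at the wrist, partway through raising the lid. That is well under the 120 N wrist limit; the 40 N limit on the arm and gripper body is separate and I could not read it.

One check was inconclusive: a count of depth points above the deck after the hasp fell came to 57 instead of zero. I put this down to the hinge itself, as the pictures show the hasp down. No other check failed or disagreed.

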